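Let the corks out of the cork hopper and shut its lid softly

TASK

Let the three corks out of the wide cork hopper, the one with the catch tray: with the fingertips press the round palm disc of its lever right down, so that the lid lifts, and keep it down until all three corks lie in the tray. Then ease the lever back up so that the lid closes fully and gently, without slamming. Only push the lever: pick nothing up, do not touch the corks or the lid, and leave the slim hopper shut and everything else on the bench where it stands.

Things in the scene. Friction and masses are not known exactly. Their poses are not given: they have to be found in the camera images.
- wide: The wide cork hopper, fixed on the bench: steel chute 58 mm wide outside, 138 mm tall, open on top. Origin: underside, on its centre plane; z up. In its frame the lever's disc is at the -x end, the rear wall at x = -94 mm; the floor falls towards +x to a lip at x = 85 mm, 45 mm up; then a wooden catch tray from x = 87 to 234 mm, 98 mm wide inside, walls 45 mm tall.
- wide_shaft (a point): Middle of the wide hopper's shaft, on which the lever and the lid both turn: at x = +20 mm, y = 0, 125 mm above the bench in the wide hopper's frame. The shaft runs along the hopper's y.
- wide_palm (a point): Centre of the top face of the wide hopper's palm disc: flat black round plate, 60 mm across, 8 mm thick, on the lever's end, 165 mm from the shaft, on the hopper's centre plane, robot side. Lid shut: 174 mm above the bench, face sloping 0.3 rad (edge away from the shaft higher); pressed to the stop: about 69 mm up, that edge lower. Moves with the lever.
- wide_lever (a joint): Angle of the wide hopper's lever and lid together (rad): 0 = lid shut, grows as the disc is pressed down, stop at 0.65 = fully open. A return spring closes it: pressing down on the disc takes about 2 to 4 N; let go, it slams at several rad/s. A soft closing stays below 1.2 rad/s over the last 0.3 rad (below 0.2 m/s at the disc).
- wide_lid: The wide hopper's lid: aluminium flap 48 mm wide and 99 mm long that slopes down from the shaft (its origin) to the mouth's lip. Linked to the lever: it lifts, angle for angle, as the disc goes down.
- slim_lever (a joint): Angle of the slim hopper's lever (rad), 0 = shut: leave it shut.
- slim: The slim hopper, empty, fixed to the bench: the same build and lever as the wide one but only 36 mm wide outside and without a catch tray. Origin: underside on the bench, its disc at its -x end, 138 mm from the origin. Not to be used.
- slim_palm (a point): Centre of the top face of the slim hopper's palm disc (60 mm across). Leave it alone.
- cork0: Wine cork, cylinder 24 mm diameter and 44 mm long along its own y axis; origin at its centre. At the start it lies across the wide hopper's chute (nearest the lid); it rolls out into the tray when the lid is open by about 0.3 rad or more.
- cork1: Wine cork, cylinder 24 mm diameter and 44 mm long along its own y axis; origin at its centre. At the start it lies across the wide hopper's chute (the middle one); it rolls out into the tray when the lid is open by about 0.3 rad or more.
- cork2: Wine cork, cylinder 24 mm diameter and 44 mm long along its own y axis; origin at its centre. At the start it lies across the wide hopper's chute (farthest from the lid); it rolls out into the tray when the lid is open by about 0.3 rad or more.
- bottle: Upright dark green wine bottle, 74 mm diameter, 300 mm tall, loose, origin at its foot. A bystander: leave alone.
- half_bottle: Upright dark green half-size wine bottle, 60 mm diameter, 240 mm tall, loose, origin at its foot. A bystander: leave alone.
- cup: Open steel tasting cup, 80 mm across the rim, 55 mm tall, loose, origin at its foot. A bystander: leave alone.
- bung: White plastic barrel bung, a cone 38 mm across at the foot, 52 mm at the top, 40 mm tall, loose, origin at its foot. A bystander: leave alone.
- mallet: Wooden mallet lying flat on the bench, loose, origin at its foot. A bystander: leave alone.
- jar: Glass jar with a steel cap, 70 mm diameter, 90 mm tall, loose, origin at its foot. A bystander: leave alone.
- corkscrew: T-shaped corkscrew lying flat: wooden handle 90 mm long, 18 mm thick; steel shank 75 mm, loose, origin at its foot. A bystander: leave alone.

How it is judged:
On the way:
1. the lever is pressed right down (lid open by more than 0.55 of 0.65 rad) and held while all three corks lie in the catch tray (value of joint wide_lever above 0.55 rad and x of cork0 in the frame of wide between 0.085 and 0.232 m and y of cork0 in the frame of wide between -0.05 and 0.05 m and z of each of cork0, cork1, cork2 in the frame of wide below 0.055 m and x of cork1 in the frame of wide between 0.085 and 0.232 m and y of cork1 in the frame of wide between -0.05 and 0.05 m and x of cork2 in the frame of wide between 0.085 and 0.232 m and y of cork2 in the frame of wide between -0.05 and 0.05 m), for 0.3 s.
At the end, for the whole second after the job is handed in: The wide hopper's lid is shut (lever below 0.03 rad), all three corks lie at rest (below 50 mm/s) in the catch tray, and the slim hopper is shut (below 0.05 rad) (value of joint wide_lever below 0.03 rad and value of joint slim_lever below 0.05 rad and x of cork0 in the frame of wide between 0.085 and 0.232 m and y of cork0 in the frame of wide between -0.05 and 0.05 m and z of each of cork0, cork1, cork2 in the frame of wide below 0.055 m and x of cork1 in the frame of wide between 0.085 and 0.232 m and y of cork1 in the frame of wide between -0.05 and 0.05 m and x of cork2 in the frame of wide between 0.085 and 0.232 m and y of cork2 in the frame of wide between -0.05 and 0.05 m and linear speed of each of cork0, cork1, cork2 below 0.05 m/s); the robot touches nothing.
It fails at once if the wide hopper's lid slams: over the last 0.3 rad it closes faster than 1.2 rad/s (value of joint wide_lever below 0.3 rad and velocity of joint wide_lever below -1.2 rad/s).
It fails at once if the robot touches a cork (contact force between any of the arm, the fingers and cork0 above 0.3 N or contact force between any of the arm, the fingers and cork1 above 0.3 N or contact force between any of the arm, the fingers and cork2 above 0.3 N).
It fails at once if the robot touches the lid instead of the lever (contact force between any of the arm, the fingers and wide_lid above 0.5 N).
It fails at once if the slim hopper is opened (value of joint slim_lever above 0.1 rad).
It fails at once if a bystander is moved by more than 30 mm, lifting included (distance of any of bottle, half_bottle, cup, bung, mallet, jar, corkscrew from where it was at the start of the episode above 0.03 m).
It also fails if it takes over 40 s, if anything falls off the work surface, if the arm or the gripper's body presses on something with over 40 N, if the wrist force passes 120 N, or if a joint passes its speed limit or range.

ROBOT

A 7-joint arm with a two-finger parallel gripper is mounted at the origin on the work surface. World frame = base frame: x ahead of the robot, y to its left, z up, the work surface at z = 0. Lengths are in m, angles in rad, forces in N, time in s.
With the tool pointing down it reaches from about 0.425 to 1.025 m from the base axis. Payload 3.6 kg.
Tool frame: the origin (TCP) lies on the centre line of the jaws, within the pads' length; the fingertips stand env.tcp_to_tips ahead of it and the grasp point (between the pads) lies 11 mm behind it (env.tcp_to_tips is the distance from the TCP to the fingertips, in m); z points along the fingers, y is the line along which they close (so a half turn about z gives the same grasp; the last joint's range is limited). The gripper opens to 85 mm and grips with 20 to 120 N. Pads are 22 mm wide; open, the fingers measure 114 mm over their backs; the gripper's body (76 mm by 85 mm) begins 54 mm behind the grasp point. The pads swing forward as they close: fully open they stand 13 mm farther back than shut.
Start: joints at [1.115, 0.591, 0.048, 1.609, -0.033, 0.943, -0.034], TCP at [0.257, -0.678, 0.239] pointing down, gripper open.
Joint ranges: [-2.69, 2.69], [-0.47, 2.24], [-1.27, 1.36], [0.19, 2.51], [-1.53, 4.68], [0.08, 2.07], [-3.09, 3.09]. Speed limits (rad/s): [2.57, 2.57, 3.14, 3.14, 3.14, 3.14, 3.14].

INTERFACE

Orientations are given as a 3x3 rotation matrix whose columns are the frame's x, y, z axes.
In Python, from rig import env gives the robot as it stands.
- The arm moves only by the shell command python3 -m jog 'ROWS' [FORCE]. ROWS is JSON, a list of rows, each an object of numbers: "dx", "dy", "dz": the shift along the world's x, y, z in mm; "wx", "wy", "wz": the turn, a rotation vector about the world's x, y, z in rad; "fingers": the opening in per cent of the stroke, from 0 (shut) to 100 (fully open). In form: [{"dx": .., "dy": .., "dz": .., "wx": .., "wy": .., "wz": .., "fingers": ..}, ...]. A call has 1 to 12 rows; each row is the pose to reach, as a shift and turn from the pose commanded when the call began; what a row does not reach only later rows make up. A row lasts 1/8 s, in which the tool goes at most 62.5 mm and 10.7 degrees, less where a joint would pass 70% of its speed; a pose out of reach is approached as far as the arm can. A call with a gripper value outside its range is refused whole. The fingers move at their own pace and stop on an object; FORCE is the grip in N (left out, the last holds). Time passes only in rows, so rows that repeat a pose let the fingers close. It gives the time, the measured TCP pose, the force, the opening and the grip force at its end, in the units of the state.
- env.get_obs(): the state, without advancing time (a new reading comes with each control period).
- env.capture(name): name is "scene" or "top" or "wrist"; returns a dict with "color" (384x512x3 uint8, blue, green, red), "K" (3x3 intrinsics, pixels), "cam_to_world" (4x4, takes a point from camera to world coordinates). Camera axes: x right, y up, looking along -z (the intrinsics and any distortion apply to the point x, -y, -z); pixel columns grow to the right and rows downward; lengths in m; the calibration is good to about 2 mm. A picture is of the moment at which its call begins. There is no depth.
- env.finish_job(): hands the job in; it is judged then, once.
The state is a dict: "clock": time; "joint_positions": joint angles; "joint_velocities": joint speeds; "joint_torque": joint torques, N m; "ee_pos": TCP position; "tool_rot": TCP orientation; "contact_force": force on the tool from outside, world axes, zero at the start; "moment": the same for the moment, N m; "opening": finger opening in m; "grasp_force": force on a finger pad.
Only numpy, scipy, OpenCV 4.12 (cv2) and the standard library are available. Lean on these libraries where they do the work, as an engineer would, in place of code of your own. Each camera call takes 0.05 s, during which the arm holds its last target. There are 200 camera calls.

## Working session

There is one attempt and no reset: what is moved stays moved. The work goes in short steps, Python scripts to look and compute and a shell command to move; the robot and the scene stay as the last step left them, time stands still between calls to the robot, and variables do not carry over. Pictures are saved under pics/ and viewed, at most 10 in all, crops included, and the job is handed in when it is done.

```bash
mkdir -p pics; python3 - <<'E'
from rig import env
import cv2,numpy as np
for n in("scene","top"):
    c=env.capture(n); cv2.imwrite(f"pics/{n}0.png",c["color"]); np.savez(f"{n}0.npz",**c)
    print(n,c["K"].round(1).tolist(),c["cam_to_world"].round(3).tolist(),[k for k in c])
print(env.tcp_to_tips,env.get_obs())
E
```

```text
scene [[386.1, 0.0, 255.1], [0.0, 386.1, 193.3], [0.0, 0.0, 1.0]] [[-0.341, -0.694, 0.635, 1.279], [0.94, -0.248, 0.234, 0.304], [-0.005, 0.676, 0.737, 0.988], [0.0, 0.0, 0.0, 1.0]] ['color', 'K', 'cam_to_world']
top [[415.1, 0.0, 251.8], [0.0, 415.1, 195.2], [0.0, 0.0, 1.0]] [[-0.029, 0.986, -0.167, 0.354], [-1.0, -0.028, 0.006, 0.001], [0.001, 0.167, 0.986, 1.261], [0.0, 0.0, 0.0, 1.0]] ['color', 'K', 'cam_to_world']
0.008 {'clock': 0.1, 'joint_positions': array([ 1.11549648,  0.59202606,  0.04832108,  1.60970341, -0.03332805,
        0.94269603, -0.0336756 ]), 'joint_velocities': array([ 0.00056935, -0.00098908,  0.00150521, -0.00523155,  0.00127185,
       -0.00020019, -0.00109465]), 'joint_torque': array([ 4.31168766e-03, -5.49989605e+01,  1.55347757e+00, -1.98823357e+01,
        9.80319368e-03,  3.81712351e-03,  3.24380927e-06]), 'ee_pos': array([ 0.25636663, -0.67737673,  0.23825309]), 'tool_rot': array([[ 9.35235028e-01,  3.54026532e-01, -8.10841791e-04],
       [ 3.54027446e-01, -9.35233188e-01,  1.85806013e-03],
       [-1.00523570e-04, -2.02478317e-03, -9.99997945e-01]]), 'contact_force': array([-0.35702578,  0.68252147,  0.18736459]), 'moment': array([ 0.00214294, -0.06118729, -0.00145754]), 'grasp_force': 0.0, 'opening': 0.08551545240784937}
```

View pics/top0.png

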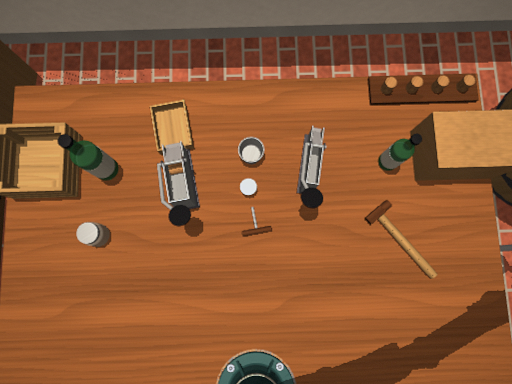

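View pics/scene0.png

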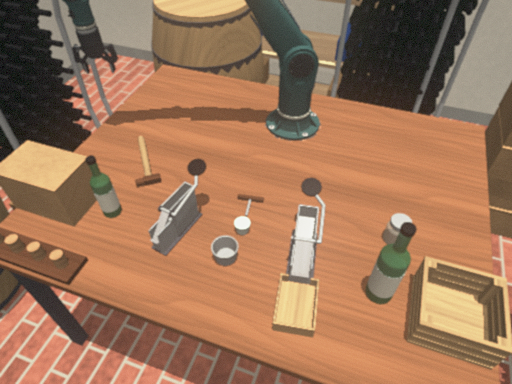

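The top view shows the wide hopper with its tray around (172,127) and its black disc at (179,215). The slim hopper's disc is at (311,198). In the scene view the wide disc is at (312,187) and the tray is around (297,303). Next I locate the disc and the hopper axis.

```bash
cat >h.py <<'E'
import numpy as np,cv2
def ray(c,u,v):
    K=c["K"];T=c["cam_to_world"]
    d=np.array([(u-K[0,2])/K[0,0],-(v-K[1,2])/K[1,1],-1.]); return T[:3,3],T[:3,:3]@d
def plane(c,u,v,z):
    o,d=ray(c,u,v); return o+d*(z-o[2])/d[2]
def tri(a,b):
    A=np.zeros((3,3));y=np.zeros(3)
    for o,d in(a,b):
        d=d/np.linalg.norm(d);P=np.eye(3)-np.outer(d,d);A+=P;y+=P@o
    return np.linalg.solve(A,y)
def blob(c,u,v,r,mask):
    x0,y0=max(u-r,0),max(v-r,0);m=mask[y0:v+r,x0:u+r].astype(np.uint8)
    n,l,s,ce=cv2.connectedComponentsWithStats(m);i=1+np.argmax(s[1:,4]);return ce[i]+[x0,y0],s[i],(l==i),(x0,y0)
E
python3 - <<'E'
from h import *
S=dict(np.load("scene0.npz"));T=dict(np.load("top0.npz"))
P={}
for nm,(tu,tv),(su,sv) in(("wide",(179,215),(312,187)),("slim",(311,198),(197,167))):
    a=blob(T,tu,tv,18,T["color"].max(2)<40);b=blob(S,su,sv,16,S["color"].max(2)<40)
    print(nm,a[:2],b[:2]); p=tri(ray(T,*a[0]),ray(S,*b[0]));print(p.round(4),plane(T,*a[0],.172).round(4),plane(S,*b[0],.172).round(4))
# tray
h=cv2.cvtColor(T["color"],cv2.COLOR_BGR2HSV)
print("hsv tray",h[130,172],"table",h[250,250])
m=(h[...,2]>150)&(h[...,1]<170)
m[:, :145]=0;m[:,200:]=0;m[:95]=0;m[155:]=0
b=blob(T,172,127,35,m);cs,_=cv2.findContours(b[2].astype(np.uint8),0,2)
cn=max(cs,key=cv2.contourArea);R=cv2.minAreaRect(cn);bx=cv2.boxPoints(R)+b[3]
for q in bx: print("tray",q.round(1),plane(T,*q,.045).round(4))
for n,c,(x,y,w,hh) in(("t",T,(130,90,90,140)),("s",S,(250,165,110,180))):
    cr=c["color"][y:y+hh,x:x+w]; cv2.imwrite(f"pics/{n}c.png",cv2.resize(cr,None,fx=4 if n=="t" else 3.2,fy=4 if n=="t" else 3.2,interpolation=2))
E
```

```text
Traceback (most recent call last):
  File "h.py", line 14, in blob
    n,l,s,ce=cv2.connectedComponentsWithStats(m);i=1+np.argmax(s[1:,4]);return ce[i]+[x0,y0],s[i],(l==i),(x0,y0)
                                                     ~~~~~~~~~^^^^^^^^^
ValueError: attempt to get argmax of an empty sequence
```

```bash
python3 - <<'E'
from h import *
S=dict(np.load("scene0.npz"));T=dict(np.load("top0.npz"))
for nm,(tu,tv),(su,sv) in(("wide",(179,215),(312,187)),("slim",(311,198),(197,167))):
    print(T["color"][tv,tu],S["color"][sv,su])
    a=blob(T,tu,tv,18,T["color"].max(2)<60);b=blob(S,su,sv,14,S["color"].max(2)<75)
    print(nm,a[:2],b[:2]); p=tri(ray(T,*a[0]),ray(S,*b[0]));print(p.round(4),plane(T,*a[0],.172).round(4),plane(S,*b[0],.172).round(4))
h=cv2.cvtColor(T["color"],cv2.COLOR_BGR2HSV)
print("hsv tray",h[130,172],"table",h[250,250])
m=(h[...,2]>150)&(h[...,1]<170)
m[:, :145]=0;m[:,200:]=0;m[:95]=0;m[155:]=0
b=blob(T,172,127,35,m);cs,_=cv2.findContours(b[2].astype(np.uint8),0,2)
cn=max(cs,key=cv2.contourArea);R=cv2.minAreaRect(cn);bx=cv2.boxPoints(R)+b[3]
for q in bx: print("tray",q.round(1),plane(T,*q,.045).round(4))
for n,c,(x,y,w,hh) in(("t",T,(130,90,90,140)),("s",S,(250,165,110,180))):
    cr=c["color"][y:y+hh,x:x+w]; cv2.imwrite(f"pics/{n}c.png",cv2.resize(cr,None,fx=4 if n=="t" else 3.2,fy=4 if n=="t" else 3.2,interpolation=2))
E
```

```text
[29 29 30] [ 80  87 100]Traceback (most recent call last):
  File "<stdin>", line 5, in <module>
  File "h.py", line 14, in blob
    n,l,s,ce=cv2.connectedComponentsWithStats(m);i=1+np.argmax(s[1:,4]);return ce[i]+[x0,y0],s[i],(l==i),(x0,y0)
                                                     ~~~~~~~~~^^^^^^^^^
    return _wrapfunc(a, 'argmax', axis=axis, out=out, **kwds)
    return bound(*args, **kwds)
ValueError: attempt to get argmax of an empty sequence
```

```bash
python3 - <<'E'
from h import *
S=dict(np.load("scene0.npz"));T=dict(np.load("top0.npz"))
hs=cv2.cvtColor(S["color"],cv2.COLOR_BGR2HSV);h=cv2.cvtColor(T["color"],cv2.COLOR_BGR2HSV)
print(hs[187,300:326].tolist())
for nm,(tu,tv),(su,sv) in(("wide",(179,215),(312,187)),("slim",(311,198),(197,167))):
    a=blob(T,tu,tv,18,T["color"].max(2)<60);b=blob(S,su,sv,14,(hs[...,1]<110)&(hs[...,2]<125))
    print(nm,a[:2],b[:2]); p=tri(ray(T,*a[0]),ray(S,*b[0]));print(p.round(4),plane(T,*a[0],.172).round(4),plane(S,*b[0],.172).round(4))
print("hsv tray",h[130,172],"table",h[250,250])
m=(h[...,2]>150)&(h[...,1]<170)
m[:, :145]=0;m[:,200:]=0;m[:95]=0;m[155:]=0
b=blob(T,172,127,35,m);cs,_=cv2.findContours(b[2].astype(np.uint8),0,2)
cn=max(cs,key=cv2.contourArea);R=cv2.minAreaRect(cn);bx=cv2.boxPoints(R)+b[3]
for q in bx: print("tray",q.round(1),plane(T,*q,.045).round(4))
for n,c,(x,y,w,hh) in(("t",T,(130,90,90,140)),("s",S,(250,165,110,180))):
    cr=c["color"][y:y+hh,x:x+w]; cv2.imwrite(f"pics/{n}c.png",cv2.resize(cr,None,fx=4 if n=="t" else 3.2,fy=4 if n=="t" else 3.2,interpolation=2))
E
```

```text
[[13, 135, 181], [11, 118, 136], [11, 66, 104], [9, 50, 97], [11, 56, 100], [7, 66, 100], [9, 49, 104], [10, 47, 97], [5, 48, 95], [11, 61, 101], [14, 62, 99], [9, 52, 98], [11, 51, 100], [12, 59, 100], [8, 48, 101], [8, 63, 101], [13, 58, 105], [12, 58, 101], [14, 58, 97], [10, 55, 98], [10, 63, 101], [10, 102, 130], [11, 132, 164], [12, 137, 182], [11, 131, 189], [12, 132, 189]]
wide (array([181.56440281, 212.78454333]), array([  8,   0,  28,  29, 427], dtype=int32)) (array([311.00729927, 186.45620438]), array([  4,   5,  19,  18, 274], dtype=int32))
[0.4958 0.1853 0.1709] [0.4966 0.1815 0.172 ] [0.4954 0.1889 0.172 ]
slim (array([310.77427822, 196.5328084 ]), array([  6,   2,  24,  26, 381], dtype=int32)) (array([196.42592593, 166.68981481]), array([  5,   6,  18,  16, 216], dtype=int32))
[ 0.5308 -0.1626  0.1705] [ 0.5303 -0.1618  0.172 ] [ 0.5322 -0.1623  0.172 ]
hsv tray [ 16 145 202] table [ 12 179 171]
tray [148.7 104.4] [0.8526 0.3036 0.045 ]
tray [183.8  98.7] [0.8681 0.1955 0.045 ]
tray [192.5 152.3] [0.6964 0.1694 0.045 ]
tray [157.4 158. ] [0.6816 0.2752 0.045 ]
```

View pics/tc.png

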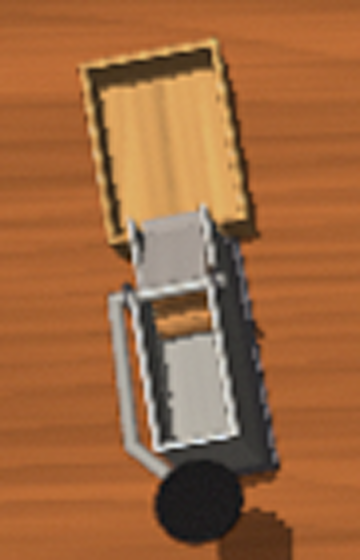

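The crop shows the wide disc centred at about (199,500), which is (179.8,215) in the full image, with the lever arm on its left side. The disc is near (0.493, 0.188, 0.172) and the hopper yaw is about 0.16 rad. I'm moving over it with the fingers shut.

```bash
python3 -m jog '[{"dz":60,"fingers":0},{"dx":30,"dy":45,"dz":70,"fingers":0},{"dx":60,"dy":95,"dz":70,"fingers":0},{"dx":90,"dy":145,"dz":70,"fingers":0},{"dx":115,"dy":200,"dz":70,"fingers":0},{"dx":140,"dy":255,"dz":70,"wz":-0.05,"fingers":0},{"dx":160,"dy":310,"dz":70,"wz":-0.1,"fingers":0},{"dx":175,"dy":365,"dz":70,"wz":-0.15,"fingers":0},{"dx":190,"dy":420,"dz":70,"wz":-0.2,"fingers":0},{"dx":200,"dy":475,"dz":70,"wz":-0.2,"fingers":0},{"dx":210,"dy":530,"dz":70,"wz":-0.2,"fingers":0},{"dx":210,"dy":530,"dz":70,"wz":-0.2,"fingers":0}]'
python3 -c "
from rig import env;o=env.get_obs();print(o['joint_positions'].round(2),o['contact_force'].round(1))"
```

```text
[ 1.12  0.59  0.05  1.61 -0.03  0.94 -0.03] [-0.4  0.7  0.2]schema error: expected keys dx, dy, dz, wx, wy, wz, fingers
```

```bash
python3 -m jog '[{"dx":0,"dy":0,"dz":60,"wx":0,"wy":0,"wz":0,"fingers":0},{"dx":30,"dy":45,"dz":70,"wx":0,"wy":0,"wz":0,"fingers":0},{"dx":60,"dy":95,"dz":70,"wx":0,"wy":0,"wz":0,"fingers":0},{"dx":90,"dy":145,"dz":70,"wx":0,"wy":0,"wz":0,"fingers":0},{"dx":115,"dy":200,"dz":70,"wx":0,"wy":0,"wz":0,"fingers":0},{"dx":140,"dy":255,"dz":70,"wx":0,"wy":0,"wz":-0.05,"fingers":0},{"dx":160,"dy":310,"dz":70,"wx":0,"wy":0,"wz":-0.1,"fingers":0},{"dx":175,"dy":365,"dz":70,"wx":0,"wy":0,"wz":-0.15,"fingers":0},{"dx":190,"dy":420,"dz":70,"wx":0,"wy":0,"wz":-0.2,"fingers":0},{"dx":200,"dy":475,"dz":70,"wx":0,"wy":0,"wz":-0.2,"fingers":0},{"dx":210,"dy":530,"dz":70,"wx":0,"wy":0,"wz":-0.2,"fingers":0},{"dx":210,"dy":530,"dz":70,"wx":0,"wy":0,"wz":-0.2,"fingers":0}]'
python3 -c "
from rig import env;o=env.get_obs();print(o['joint_positions'].round(2),o['contact_force'].round(1))"
```

```text
clock: 1.6
ee_pos: [0.4673, -0.1427, 0.3091]
tool_rot: [[0.985, 0.171, -0.0], [0.171, -0.985, 0.002], [0.0, -0.002, -1.0]]
contact_force: [0.6, -0.2, 0.4]
opening: -0.0002
grasp_force: 0.0
[ 0.28  0.21 -0.09  2.05  0.02  0.89 -1.22] [ 0.6 -0.2  0.4]
```

```bash
python3 -m jog '[{"dx":3,"dy":55,"dz":0,"wx":0,"wy":0,"wz":0,"fingers":0},{"dx":6,"dy":110,"dz":0,"wx":0,"wy":0,"wz":0,"fingers":0},{"dx":9,"dy":165,"dz":0,"wx":0,"wy":0,"wz":0,"fingers":0},{"dx":12,"dy":220,"dz":0,"wx":0,"wy":0,"wz":0,"fingers":0},{"dx":14,"dy":275,"dz":0,"wx":0,"wy":0,"wz":0,"fingers":0},{"dx":16,"dy":315,"dz":-20,"wx":0,"wy":0,"wz":0,"fingers":0},{"dx":17,"dy":333,"dz":-60,"wx":0,"wy":0,"wz":0,"fingers":0},{"dx":17,"dy":333,"dz":-75,"wx":0,"wy":0,"wz":0,"fingers":0},{"dx":17,"dy":333,"dz":-75,"wx":0,"wy":0,"wz":0,"fingers":0}]'
python3 - <<'E'
from rig import env
import cv2,numpy as np
from h import *
o=env.get_obs();print(o['joint_positions'].round(2))
im=[]
for n in("scene","top","wrist"):
    c=env.capture(n)
    if n=="wrist": cr=cv2.resize(c["color"],(400,300))
    else:
        q=c["cam_to_world"];p=np.linalg.inv(q)@np.append([.49,.188,.2],1);u=c["K"]@[p[0],-p[1],-p[2]];u=(u[:2]/u[2]).astype(int);print(n,u)
        cr=cv2.resize(c["color"][max(u[1]-50,0):u[1]+50,u[0]-65:u[0]+65],(390,300),interpolation=2)
    im.append(cr)
cv2.imwrite("pics/over.png",np.vstack([np.hstack(im[:2]),cv2.copyMakeBorder(im[2],0,0,0,380,0)]))
E
```

```text
clock: 2.72
ee_pos: [0.4832, 0.1826, 0.2332]
tool_rot: [[0.987, 0.159, -0.003], [0.159, -0.987, -0.002], [-0.003, 0.002, -1.0]]
contact_force: [1.1, -0.1, 0.4]
opening: 0.0002
grasp_force: 0.0
[-0.25  0.35 -0.26  2.07  0.13  0.74 -2.  ]
scene [312 178]
top [177 214]
```

View pics/over.png

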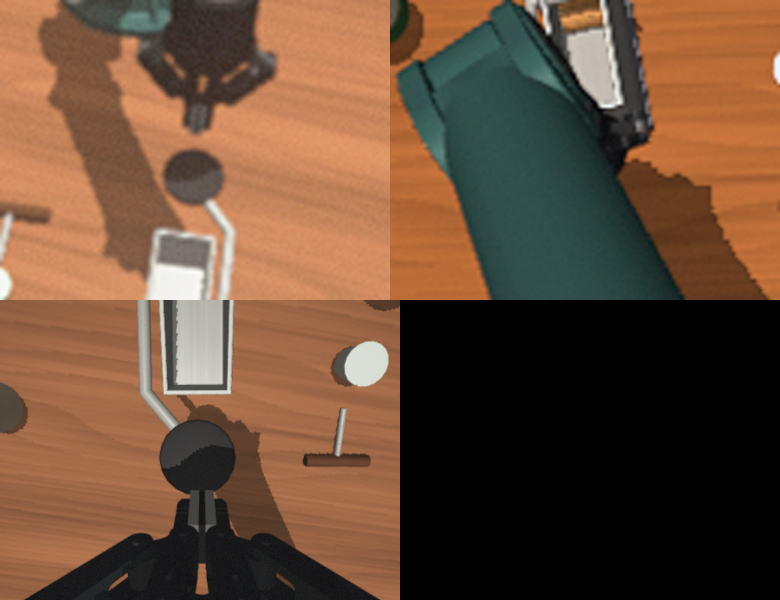

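The scene crop shows the tips just above the disc. In the wrist view the disc is at (197,457) and the axis is vertical, so the yaw matches. I'll refine the disc centre from the wrist view.

```bash
python3 - <<'E'
from rig import env
from h import *
c=env.capture("wrist");np.savez("w.npz",**c)
s=512/400
# disc left/right/top edges in full-res: from view (160,457),(235,457),(197,420),(197,493)
for q in((160,157),(235,157),(197,120),(197,157),(197,193)): print(q,plane(c,q[0]*s,q[1]*s,.172).round(4))
a=plane(c,197*s,92*s,.138);print("rear wall mid",a.round(4))
o=env.get_obs();print(o["ee_pos"],o["contact_force"].round(2))
E
```

```text
(160, 157) [0.4871 0.2165 0.172 ]
(235, 157) [0.4964 0.1578 0.172 ]
(197, 120) [0.5212 0.1921 0.172 ]
(197, 157) [0.4917 0.1875 0.172 ]
(197, 193) [0.4601 0.1827 0.172 ]
rear wall mid [0.5377 0.1951 0.138 ]
[0.48469099 0.18394394 0.23555146] [-0.12  0.08 -0.49]
```

```bash
python3 -m jog '[{"dx":-2,"dy":2,"dz":-25,"wx":0,"wy":0,"wz":0,"fingers":0},{"dx":-2,"dy":2,"dz":-40,"wx":0,"wy":0,"wz":0,"fingers":0},{"dx":-2,"dy":2,"dz":-50,"wx":0,"wy":0,"wz":0,"fingers":0},{"dx":-2,"dy":2,"dz":-60,"wx":0,"wy":0,"wz":0,"fingers":0},{"dx":-2,"dy":2,"dz":-70,"wx":0,"wy":0,"wz":0,"fingers":0},{"dx":-2,"dy":2,"dz":-80,"wx":0,"wy":0,"wz":0,"fingers":0},{"dx":-2,"dy":2,"dz":-90,"wx":0,"wy":0,"wz":0,"fingers":0},{"dx":-2,"dy":2,"dz":-100,"wx":0,"wy":0,"wz":0,"fingers":0},{"dx":-2,"dy":2,"dz":-110,"wx":0,"wy":0,"wz":0,"fingers":0},{"dx":-2,"dy":2,"dz":-120,"wx":0,"wy":0,"wz":0,"fingers":0}]'
```

```text
clock: 4.18
ee_pos: [0.4823, 0.1871, 0.1138]
tool_rot: [[0.987, 0.161, 0.001], [0.161, -0.987, 0.001], [0.001, -0.0, -1.0]]
contact_force: [0.0, -0.4, 4.3]
opening: 0.0002
grasp_force: 1.7
```

```bash
python3 -m jog '[{"dx":0,"dy":0,"dz":-8,"wx":0,"wy":0,"wz":0,"fingers":0},{"dx":0,"dy":0,"dz":-16,"wx":0,"wy":0,"wz":0,"fingers":0},{"dx":0,"dy":0,"dz":-24,"wx":0,"wy":0,"wz":0,"fingers":0},{"dx":0,"dy":0,"dz":-30,"wx":0,"wy":0,"wz":0,"fingers":0},{"dx":0,"dy":0,"dz":-34,"wx":0,"wy":0,"wz":0,"fingers":0},{"dx":0,"dy":0,"dz":-36,"wx":0,"wy":0,"wz":0,"fingers":0},{"dx":0,"dy":0,"dz":-36,"wx":0,"wy":0,"wz":0,"fingers":0},{"dx":0,"dy":0,"dz":-36,"wx":0,"wy":0,"wz":0,"fingers":0}]'
python3 - <<'E'
from rig import env
import cv2,numpy as np
s=env.capture("scene")["color"];w=env.capture("wrist")["color"]
cv2.imwrite("pics/down.png",np.hstack([cv2.resize(s[160:345,240:350],(357,600),interpolation=2),cv2.copyMakeBorder(cv2.resize(w,(440,330)),0,270,0,0,0)]))
o=env.get_obs();print(o["contact_force"].round(1),o["ee_pos"].round(4))
E
```

```text
clock: 5.18
ee_pos: [0.4813, 0.187, 0.0784]
tool_rot: [[0.987, 0.161, -0.0], [0.161, -0.987, -0.0], [-0.0, -0.0, -1.0]]
contact_force: [-0.3, 0.6, 3.4]
opening: -0.0
grasp_force: 1.7
[1.2 0.6 4.4] [0.4813 0.187  0.0784]
```

View pics/down.png

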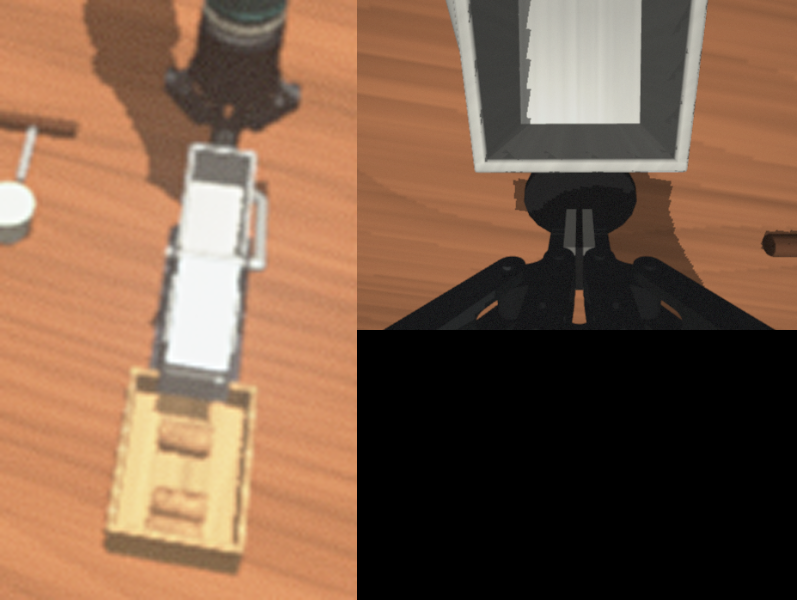

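All three corks are in the tray: two at the far end around (178,510) and one at (185,437). The chute is empty. The force is only about 4 N, so I'll press on gently to the stop and hold.

```bash
python3 -m jog '[{"dx":0,"dy":0,"dz":-2,"wx":0,"wy":0,"wz":0,"fingers":0},{"dx":0,"dy":0,"dz":-3,"wx":0,"wy":0,"wz":0,"fingers":0},{"dx":0,"dy":0,"dz":-4,"wx":0,"wy":0,"wz":0,"fingers":0},{"dx":0,"dy":0,"dz":-4,"wx":0,"wy":0,"wz":0,"fingers":0},{"dx":0,"dy":0,"dz":-4,"wx":0,"wy":0,"wz":0,"fingers":0},{"dx":0,"dy":0,"dz":-4,"wx":0,"wy":0,"wz":0,"fingers":0}]'
```

```text
clock: 6.02
ee_pos: [0.4816, 0.1869, 0.0743]
tool_rot: [[0.987, 0.161, 0.0], [0.161, -0.987, 0.0], [0.0, -0.0, -1.0]]
contact_force: [1.3, 0.9, 4.1]
opening: -0.0
grasp_force: 1.8
```

```bash
python3 -m jog '[{"dx":0,"dy":0,"dz":-1,"wx":0,"wy":0,"wz":0,"fingers":0},{"dx":0,"dy":0,"dz":-2,"wx":0,"wy":0,"wz":0,"fingers":0},{"dx":0,"dy":0,"dz":-3,"wx":0,"wy":0,"wz":0,"fingers":0},{"dx":0,"dy":0,"dz":-3,"wx":0,"wy":0,"wz":0,"fingers":0},{"dx":0,"dy":0,"dz":-3,"wx":0,"wy":0,"wz":0,"fingers":0},{"dx":0,"dy":0,"dz":-3,"wx":0,"wy":0,"wz":0,"fingers":0}]'
python3 - <<'E'
from rig import env
import cv2,numpy as np
s=env.capture("scene")["color"]
cv2.imwrite("pics/down2.png",cv2.resize(s[270:340,265:335],(560,560),interpolation=2))
E
```

```text
clock: 6.78
ee_pos: [0.4821, 0.187, 0.0729]
tool_rot: [[0.987, 0.161, 0.001], [0.161, -0.987, -0.0], [0.001, 0.0, -1.0]]
contact_force: [-1.7, -0.7, 19.3]
opening: -0.0001
grasp_force: 9.3
```

View pics/down2.png

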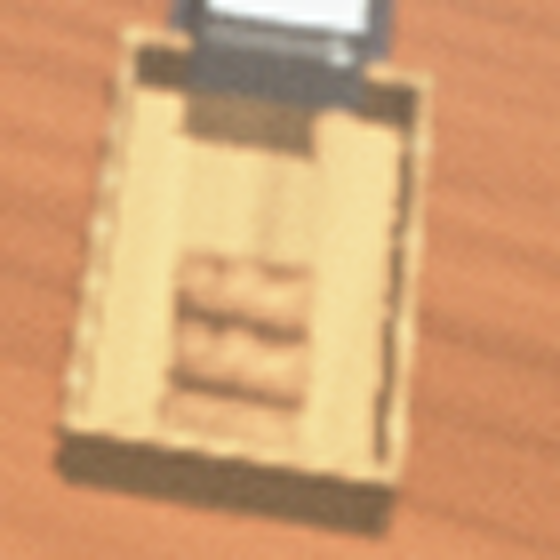

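The lever is at the stop at 19 N. Three corks lie side by side in the tray at rows 285, 350 and 415. Now I ease the lever up.

```bash
python3 -m jog '[{"dx":0,"dy":0,"dz":2,"wx":0,"wy":0,"wz":0,"fingers":0},{"dx":0,"dy":0,"dz":6,"wx":0,"wy":0,"wz":0,"fingers":0},{"dx":0,"dy":0,"dz":12,"wx":0,"wy":0,"wz":0,"fingers":0},{"dx":0,"dy":0,"dz":18,"wx":0,"wy":0,"wz":0,"fingers":0},{"dx":0,"dy":0,"dz":24,"wx":0,"wy":0,"wz":0,"fingers":0},{"dx":0,"dy":0,"dz":30,"wx":0,"wy":0,"wz":0,"fingers":0},{"dx":0,"dy":0,"dz":36,"wx":0,"wy":0,"wz":0,"fingers":0},{"dx":0,"dy":0,"dz":42,"wx":0,"wy":0,"wz":0,"fingers":0},{"dx":0,"dy":0,"dz":48,"wx":0,"wy":0,"wz":0,"fingers":0},{"dx":0,"dy":0,"dz":54,"wx":0,"wy":0,"wz":0,"fingers":0},{"dx":0,"dy":0,"dz":60,"wx":0,"wy":0,"wz":0,"fingers":0},{"dx":0,"dy":0,"dz":66,"wx":0,"wy":0,"wz":0,"fingers":0}]'
python3 -m jog '[{"dx":0,"dy":0,"dz":5,"wx":0,"wy":0,"wz":0,"fingers":0},{"dx":0,"dy":0,"dz":10,"wx":0,"wy":0,"wz":0,"fingers":0},{"dx":0,"dy":0,"dz":15,"wx":0,"wy":0,"wz":0,"fingers":0},{"dx":0,"dy":0,"dz":20,"wx":0,"wy":0,"wz":0,"fingers":0},{"dx":0,"dy":0,"dz":25,"wx":0,"wy":0,"wz":0,"fingers":0},{"dx":0,"dy":0,"dz":30,"wx":0,"wy":0,"wz":0,"fingers":0},{"dx":0,"dy":0,"dz":35,"wx":0,"wy":0,"wz":0,"fingers":0},{"dx":0,"dy":0,"dz":39,"wx":0,"wy":0,"wz":0,"fingers":0},{"dx":0,"dy":0,"dz":42,"wx":0,"wy":0,"wz":0,"fingers":0},{"dx":0,"dy":0,"dz":45,"wx":0,"wy":0,"wz":0,"fingers":0},{"dx":0,"dy":0,"dz":48,"wx":0,"wy":0,"wz":0,"fingers":0},{"dx":0,"dy":0,"dz":51,"wx":0,"wy":0,"wz":0,"fingers":0}]'
```

```text
clock: 8.32
ee_pos: [0.482, 0.1871, 0.1378]
tool_rot: [[0.987, 0.161, 0.001], [0.161, -0.987, 0.0], [0.001, -0.0, -1.0]]
contact_force: [-1.5, -0.5, 3.0]
opening: 0.0002
grasp_force: 1.3
clock: 9.82
ee_pos: [0.4813, 0.1868, 0.1883]
tool_rot: [[0.987, 0.161, -0.001], [0.161, -0.987, -0.0], [-0.001, 0.0, -1.0]]
contact_force: [0.1, 0.2, -0.2]
opening: -0.0001
grasp_force: 0.0
```

```bash
python3 -m jog '[{"dx":0,"dy":0,"dz":3,"wx":0,"wy":0,"wz":0,"fingers":0},{"dx":0,"dy":0,"dz":6,"wx":0,"wy":0,"wz":0,"fingers":0},{"dx":0,"dy":0,"dz":10,"wx":0,"wy":0,"wz":0,"fingers":0},{"dx":0,"dy":0,"dz":20,"wx":0,"wy":0,"wz":0,"fingers":0},{"dx":0,"dy":0,"dz":40,"wx":0,"wy":0,"wz":0,"fingers":0},{"dx":0,"dy":0,"dz":60,"wx":0,"wy":0,"wz":0,"fingers":0},{"dx":0,"dy":0,"dz":70,"wx":0,"wy":0,"wz":0,"fingers":0},{"dx":0,"dy":0,"dz":70,"wx":0,"wy":0,"wz":0,"fingers":0},{"dx":0,"dy":0,"dz":70,"wx":0,"wy":0,"wz":0,"fingers":0}]'
python3 - <<'E'
from rig import env
import cv2,numpy as np
s=env.capture("scene")["color"];w=env.capture("wrist")["color"]
cv2.imwrite("pics/end.png",np.hstack([cv2.resize(s[160:345,240:350],(357,600),interpolation=2),cv2.copyMakeBorder(cv2.resize(w,(440,330)),0,270,0,0,0)]))
E
```

```text
clock: 10.95
ee_pos: [0.4812, 0.1867, 0.2577]
tool_rot: [[0.987, 0.161, -0.001], [0.161, -0.987, -0.001], [-0.001, 0.0, -1.0]]
contact_force: [-0.6, -1.0, -0.3]
opening: -0.0003
grasp_force: 0.0
```

View pics/end.png

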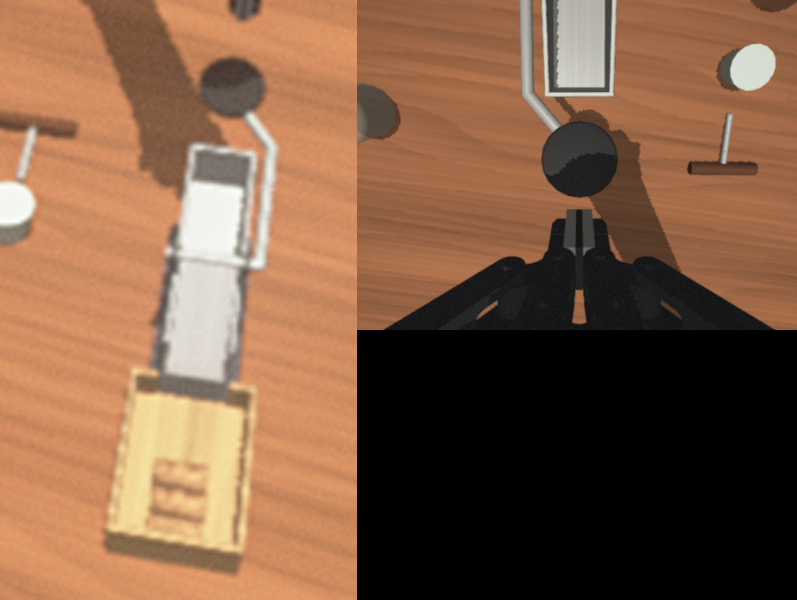

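The lid is shut, with the disc back up at (232,85). Three corks rest in the tray at (178,495), and the tool is clear of everything.

```bash
python3 -c "
from rig import env;print(env.finish_job())"
```

```text
the job is handed in; nothing more can be done
None
```

I pressed the wide hopper's lever to its stop and held it until all three corks lay in the tray, then eased the lid shut and handed the job in at about 11 s; the hand-in returned no verdict.

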